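# Shake the cinnamon stick out of its caddy

### The job

Pick up the clear caddy that holds the cinnamon stick, keeping it slot-down, and shake or rock it over the oblong steel tin until the stick drops through the slot into the tin. Then stand the caddy back on the marble, clear of the tin, the same way up, and let go of it. Leave the empty caddy where it is.

Things in the scene. Friction and masses are not known exactly. Their poses are not given: they have to be found in the camera images.
- caddy: Clear box standing slot-down, stick inside, 0.3 kg: 76 (x) by 78 (y) by 79 mm high, on top a beech rib to grip, 70 long (x), 22 thick (y), 34 tall. Origin: centre of underside, z up. Underside slot 22 mm wide, full length along x, mid-width, between white ledges: 24 mm up at the slot, falling away from it at 18 degrees to gutters at the two y walls.
- stick: Cinnamon stick, brown round rod 58 mm long (its x), 14 mm thick, 12 g. Origin: its centre. Starts in the caddy's +y gutter, along caddy x; stays there while the caddy is level and moved smoothly (no sharp stops). Rolls out through the slot when the caddy is rocked about its x axis some 30 degrees, pausing 0.3 s, the stick's side raised; or briskly shaken along y.
- tin: Oblong open steel tin, 170 mm (its x) by 120 mm (its y) by 45 mm high, walls and floor 3 mm, loose on the marble, 0.4 kg. Origin: centre of its underside. A round steel bowl, 130 mm across and 50 mm high, stands about too; it is not the tin.
- spare: The empty caddy: the same clear box, 76 by 78 by 79 mm, but with a round beech knob (26 mm across, 34 mm tall) on top instead of the rib. Origin: centre of its underside. Loose; to be left where it is.
There are look-alikes about, which are no part of the job. Leave any green look-alike of the tin alone.

How it is judged:
By the outcome, as a careful person would: the job done as asked, in the order asked, and still so for the second after the job is handed in, with the robot touching nothing.
It also fails if it takes over 64 s, if anything falls off the work surface, if the arm or the gripper's body presses on something with over 40 N, if the wrist force passes 120 N, or if a joint passes its speed limit or range.

### The arm

A 6-joint arm with a two-finger parallel gripper is mounted at the origin on the work surface. World frame = base frame: x ahead of the robot, y to its left, z up, the work surface at z = 0. Lengths are in m, angles in rad, forces in N, time in s.
With the tool pointing down it reaches from about 0.275 to 0.85 m from the base axis. Payload 19 kg.
Tool frame: the origin (TCP) lies on the centre line of the jaws, within the pads' length; the fingertips stand 14 mm ahead of it and the grasp point (between the pads) lies 5 mm behind it; z points along the fingers, y is the line along which they close (so a half turn about z gives the same grasp; the last joint's range is limited). The gripper opens to 85 mm and grips with 20 to 120 N. Pads are 22 mm wide; open, the fingers measure 114 mm over their backs; the gripper's body (76 mm by 85 mm) begins 54 mm behind the grasp point. The pads swing forward as they close: fully open they stand 13 mm farther back than shut.
Start: joints at [0.999, 0.15, 1.437, -0, 1.554, -0.134], TCP at [0.244, 0.521, 0.245] pointing down, gripper open.
Joint ranges: [-2.8, 2.8], [-0.68, 2.1], [0.12, 2.68], [-1.39, 4.53], [0.16, 2.79], [-2.81, 2.81]. Speed limits (rad/s): [1.89, 1.89, 2.22, 3.01, 3.01, 3.01].

### API

Orientations are given as a 3x3 rotation matrix whose columns are the frame's x, y, z axes.
In Python, from workcell import r gives the robot as it stands.
- The arm moves only by the tool servo_tool, never from a script. Its arguments are lists of equal length, an entry for each row: "translation": the shift along the tool's x, y, z in m, a list of three; "yaw": the turn about the tool's z in degrees. A call has 1 to 5 rows; each row shifts and turns the commanded pose from where the row before left it, along the tool's axes as they then stand; what a row does not reach is not made up. A row lasts 1/12 s, in which the tool goes at most 41.7 mm and 7.16 degrees, less where a joint would pass 70% of its speed; a pose out of reach is approached as far as the arm can. A call is refused whole if a number of a shift passes 0.0417 or a number of a turn 7.16, either way. A call with a gripper value outside its range is refused whole. "gripper" is the closure, from 0 (fully open) to 1 (shut), set as the call begins (left out, the last holds). The fingers move at their own pace and stop on an object; "grip_force" is the grip in N (left out, the last holds). Time passes only in rows, so rows that do not move let the fingers close. It gives the time, the measured TCP pose, the force and the opening at its end, in the units of the state.
- r.sense(): the state, without advancing time (a new reading comes with each control period).
- r.snapshot(name): name is "scene" or "top" or "wrist"; returns (picture, depth): 400x640x3 uint8, blue, green, red; 400x640 float32, m along the optical axis (not along the pixel's ray), 0 where there is no reading.
- r.get_calibration(name): a dict with "fov_y" (degrees; the focal length in pixels is half the picture's height over the tangent of half this angle, whatever the lens; pixels are square), "cx", "cy" (the principal point, pixels), "eye" and "orientation" of the camera in the world. Camera axes: x right, y down, z forward; pixel columns grow to the right and rows downward; lengths in m; the calibration is good to about 2 mm. A picture is of the moment at which its call begins: read the wrist's pose just before it. get_calibration takes no time and is no camera call; for the wrist camera it gives the pose at the moment of the call.
- r.hand_in(): hands the job in, once; it reports no verdict.
The state is a dict: "clock": time; "joint_positions": joint angles; "qvel": joint speeds; "joint_torque": joint torques, N m; "position": TCP position; "eef_rot": TCP orientation; "ft_force": force on the tool from outside, world axes, zero at the start; "moment": the same for the moment, N m; "opening": opening from 0.0 (shut) to 1.0 (fully open).
Only numpy, scipy, OpenCV 4.12 (cv2) and the standard library are available. Lean on these libraries where they do the work, as an engineer would, in place of code of your own. Each camera call takes 0.05 s, during which the arm holds its last target. There are 200 camera calls.

## Working session

There is one attempt and no reset: what is moved stays moved. The work goes in short steps, Python scripts to look and compute and a tool call to move; the robot and the scene stay as the last step left them, time stands still between calls to the robot, and variables do not carry over. Pictures are saved under pics/ and viewed, on a budget of 10 in all, crops included, one or two more only if the job needs it, and the job is handed in when it is done.

Besides the shell and the picture viewer there is one more tool, called as a command line: name --pt "numbers of a row" for each row, then --argument value for the rest. servo_tool: Moves the arm, as the interface text tells. Its arguments: {"type":"object","properties":{"translation":{"type":"array","items":{"type":"array","items":{"type":"number"}}},"yaw":{"type":"array","items":{"type":"number"}},"gripper":{"type":"number"},"grip_force":{"type":"number"}},"required":["translation","yaw"]}

```bash
mkdir -p pics
cat > h.py <<'E'
import numpy as np, cv2
from workcell import r
def snap(n):
    c=r.get_calibration(n); p,d=r.snapshot(n); c['f']=200/np.tan(np.radians(c['fov_y'])/2); return p,d,c
def ray(c,u,v,z):
    R=np.array(c['orientation']); e=np.array(c['eye'])
    w=R@np.array([(u-c['cx'])/c['f'],(v-c['cy'])/c['f'],1]); return e+w*(z-e[2])/w[2]
def proj(c,P):
    q=(np.atleast_2d(P)-np.array(c['eye']))@np.array(c['orientation']); return np.c_[c['cx']+c['f']*q[:,0]/q[:,2],c['cy']+c['f']*q[:,1]/q[:,2]]
E
python3 - <<'E'
from h import *
for n in ("scene","top"):
    p,d,c=snap(n); cv2.imwrite(f"pics/{n}0.png",p); np.save(n+"_d",d); print(n,{k:np.round(v,3).tolist() for k,v in c.items()if not isinstance(v,str)}, c)
print(r.sense())
E
```

```text
scene {'fov_y': 57.927, 'cx': 316.855, 'cy': 201.388, 'eye': [0.871, -0.141, 0.762], 'orientation': [[0.253, 0.821, -0.512], [0.967, -0.219, 0.127], [-0.008, -0.528, -0.849]], 'f': 361.355} {'fov_y': 57.926657946956354, 'cx': 316.8549006647685, 'cy': 201.38782266405613, 'eye': array([ 0.87066919, -0.14132151,  0.76178715]), 'orientation': array([[ 0.25318141,  0.82052653, -0.51247964],
       [ 0.96738274, -0.21930535,  0.12679034],
       [-0.00835469, -0.52786492, -0.84928725]]), 'f': np.float64(361.3547936508027)}
top {'fov_y': 47.619, 'cx': 315.153, 'cy': 201.667, 'eye': [0.274, -0.046, 1.076], 'orientation': [[-0.024, -0.983, 0.184], [-1.0, 0.027, 0.01], [-0.015, -0.184, -0.983]], 'f': 453.254} {'fov_y': 47.6193308762174, 'cx': 315.15325614974245, 'cy': 201.66676835645214, 'eye': array([ 0.27433137, -0.0457948 ,  1.07567538]), 'orientation': array([[-0.0243637 , -0.98261093,  0.18407108],
       [-0.99958976,  0.02671774,  0.01031906],
       [-0.01505759, -0.18374415, -0.98285877]]), 'f': np.float64(453.25360336787776)}
{'clock': 0.1, 'joint_positions': array([ 9.99003727e-01,  1.50908471e-01,  1.43791456e+00,  1.86619645e-05,
        1.55381629e+00, -1.34033986e-01]), 'qvel': array([ 0.0006869 ,  0.00069975, -0.0009326 ,  0.00043273,  0.00046987,
       -0.00185492]), 'joint_torque': array([ 2.05953424e-03, -7.14377260e+01, -5.71800220e+01, -2.30711885e-04,
        7.11971952e-03,  4.72933607e-06]), 'position': array([0.24367143, 0.52059861, 0.2447776 ]), 'eef_rot': array([[-9.05703900e-01,  4.23910494e-01, -5.82084519e-04],
       [ 4.23910864e-01,  9.05703496e-01, -8.70078099e-04],
       [ 1.58360748e-04, -1.03478508e-03, -9.99999452e-01]]), 'ft_force': array([ 0.26735113, -0.06863374,  0.09323939]), 'moment': array([ 0.02269708, -0.00229056,  0.03430699]), 'opening': 0.9994481218589703}
```

View pics/top0.png

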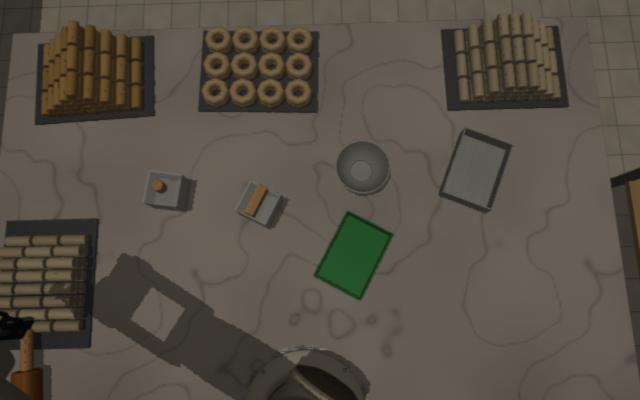

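View pics/scene0.png

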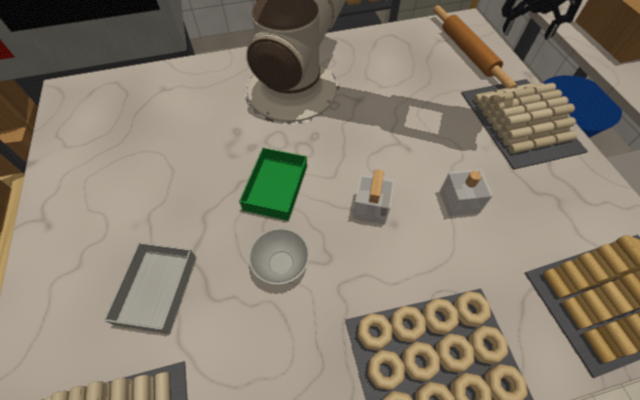

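Candidates: the caddy with the rib is at top (262,200) / scene (375,195). The spare with the knob is at top (165,188) / scene (467,190). The tin is the grey oblong at top (475,170), the green one at (355,255) is a decoy, and the round bowl is at (363,167). I choose the rib caddy and the grey oblong tin, and check them in a close crop.

Run:
```python
from h import *
cs={n:r.get_calibration(n) for n in("top","scene")}
im={n:cv2.imread(f"pics/{n}0.png") for n in cs}
for c in cs.values(): c['f']=200/np.tan(np.radians(c['fov_y'])/2)
def rect(mask,off,n,z):
    k=max(cv2.findContours(mask,0,2)[0],key=cv2.contourArea)
    b=cv2.boxPoints(cv2.minAreaRect(k))+np.array(off)
    P=np.array([ray(cs[n],u,v,z) for u,v in b]);e=P[1]-P[0];g=P[2]-P[1]
    L=e if np.linalg.norm(e)>np.linalg.norm(g) else g
    print(n,'n',cv2.contourArea(k),b.round(1).tolist(),'c',P.mean(0).round(4),'sides',np.linalg.norm(e).round(3),np.linalg.norm(g).round(3),'long dir deg',np.degrees(np.arctan2(L[1],L[0])).round(1)%180)
for n,(u0,v0,u1,v1) in {"top":(232,172,292,236),"scene":(345,160,402,225)}.items():
    h=cv2.cvtColor(im[n][v0:v1,u0:u1],cv2.COLOR_BGR2HSV)
    m=((h[...,0]<18)&(h[...,1]>95)&(h[...,2]>90)).astype('u1'); rect(m,(u0,v0),n,.113)
# tin: depth above floor
u0,v0,u1,v1=430,115,525,225
d=np.load("top_d.npy");c=cs["top"]
V,U=np.mgrid[v0:v1,u0:u1]; dd=d[v0:v1,u0:u1]
X=np.stack([(U-c['cx'])/c['f']*dd,(V-c['cy'])/c['f']*dd,dd],-1)@np.array(c['orientation']).T+c['eye']
m=((X[...,2]>.03)&(X[...,2]<.06)&(V>122)).astype('u1'); pts=cv2.findNonZero(m)
hull=cv2.convexHull(pts); mm=np.zeros_like(m); cv2.fillConvexPoly(mm,hull,1); print(m.sum()); rect(mm,(u0,v0),"top",.045)
a=cv2.resize(im["top"][165:240,220:300],(400,375),interpolation=2)
b=cv2.resize(im["scene"][155:235,345:425],(375,375),interpolation=2)
cv2.imwrite("pics/crop1.png",cv2.convertScaleAbs(np.hstack([a,b]),alpha=1.5))
```

```text
top n 254.0 [[243.6, 210.8], [258.0, 183.3], [266.2, 187.7], [251.8, 215.1]] c [0.4637 0.0946 0.113 ] sides 0.068 0.021 long dir deg 152.4
scene n 235.0 [[368.7, 200.9], [374.0, 168.8], [383.4, 170.4], [378.1, 202.5]] c [0.4724 0.0903 0.113 ] sides 0.086 0.021 long dir deg 153.1
678
top n 3779.5 [[439.8, 193.5], [463.9, 125.1], [515.5, 143.3], [491.3, 211.7]] c [ 0.5372 -0.416   0.045 ] sides 0.178 0.127 long dir deg 157.0
```

View pics/crop1.png

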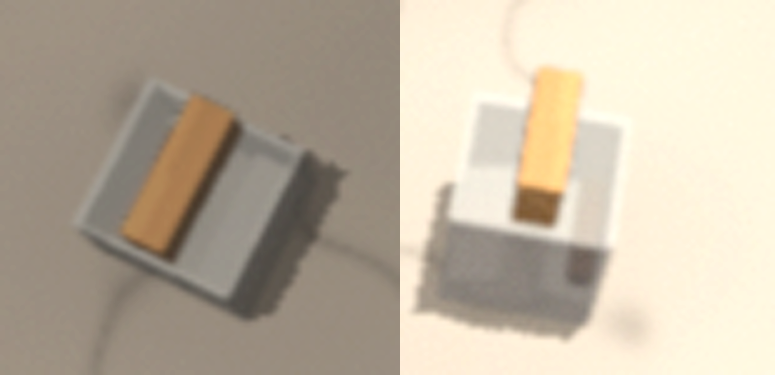

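The crop confirms the beech rib on this caddy. The dark stick end sits at crop (580,265), scene (383,211), which is the world +y side. So caddy y points at about 63°, and the caddy is at (0.464, 0.0945). I approach above it.

servo_tool --pt "-0.025 -0.0195 0" --pt "-0.025 -0.0195 0" --pt "-0.025 -0.0195 0" --pt "-0.025 -0.0195 0" --pt "-0.025 -0.0195 0" --yaw '[0,0,0,0,0]' --gripper 0 --grip_force 80

```text
clock: 0.52
position: [0.3158, 0.378, 0.245]
eef_rot: [[-0.906, 0.424, -0.0], [0.424, 0.906, -0.0], [0.0, -0.001, -1.0]]
ft_force: [1.4, 0.1, 0.4]
opening: 0.998
```

servo_tool --pt "-0.025 -0.0195 0" --pt "-0.025 -0.0195 0" --pt "-0.025 -0.0195 0" --pt "-0.025 -0.0195 0" --pt "-0.025 -0.0195 0" --yaw '[0,0,0,0,0]'

```text
clock: 0.93
position: [0.3878, 0.2367, 0.2452]
eef_rot: [[-0.906, 0.424, -0.0], [0.424, 0.906, -0.0], [0.0, -0.0, -1.0]]
ft_force: [1.2, 0.9, -0.2]
opening: 1.001
```

servo_tool --pt "-0.025 -0.0195 0" --pt "-0.025 -0.0195 0" --pt "-0.025 -0.0195 0" --pt "-0.025 -0.0195 0" --pt "-0.025 -0.0195 0" --yaw '[0.5,0.5,0.5,0.5,0.3]'

```text
clock: 1.35
position: [0.4572, 0.0941, 0.2452]
eef_rot: [[-0.888, 0.46, -0.0], [0.46, 0.888, -0.0], [0.0, -0.0, -1.0]]
ft_force: [0.1, -0.3, 0.4]
opening: 1.005
```

Run:
```python
from h import *
s=r.sense();print(s['position'],s['eef_rot'].round(3).tolist(),s['clock'])
p,d,c=snap("wrist"); cv2.imwrite("pics/wrist1.png",p)
print(c['eye'],c['orientation'].round(3).tolist())
print('pred rib centre px',proj(c,[.464,.0945,.113]))
h=cv2.cvtColor(p,cv2.COLOR_BGR2HSV)
m=((h[...,0]<18)&(h[...,1]>95)&(h[...,2]>90)).astype('u1')
for k in cv2.findContours(m,0,2)[0]:
    if cv2.contourArea(k)>800:
        b=cv2.boxPoints(cv2.minAreaRect(k)); P=np.array([ray(c,u,v,.113) for u,v in b]); print(cv2.contourArea(k),b.round().tolist(),P[:,:2].round(4).tolist(),P.mean(0))
```

```text
[0.45719345 0.09405582 0.24516462] [[-0.888, 0.46, -0.0], [0.46, 0.888, -0.0], [0.0, -0.0, -1.0]] 1.35
[0.39012181 0.12842939 0.3741346 ] [[0.46, 0.848, 0.264], [0.888, -0.439, -0.138], [-0.001, 0.298, -0.955]]
pred rib centre px [[327.82775985 200.2330094 ]]
1728.0 [[315.0, 162.0], [340.0, 162.0], [340.0, 237.0], [315.0, 237.0]] [[0.429, 0.1003], [0.4387, 0.119], [0.5002, 0.0884], [0.4898, 0.0682]] [0.46441414 0.09396459 0.113     ]
```

View pics/wrist1.png

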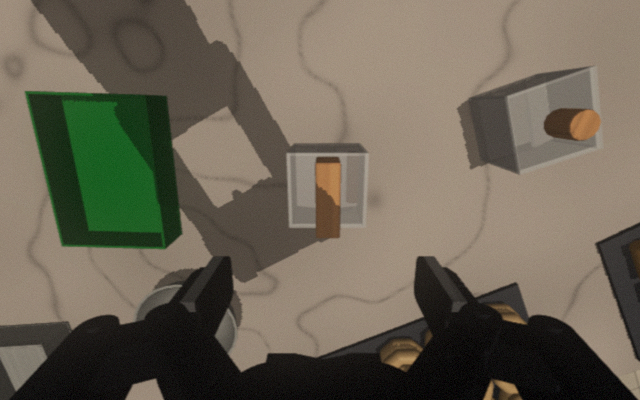

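The wrist view shows the rib at (328,198), aligned with the jaws, and confirms its centre at (0.4644, 0.094). The green decoy, the bowl and the spare are all clear. Descending.

servo_tool --pt "-0.003 0.0015 0.03" --pt "-0.003 0.0015 0.035" --pt "0 0 0.035" --pt "0 0 0.03" --pt "0 0 0.014" --yaw '[0,0,0,0,0]'

```text
clock: 1.82
position: [0.4618, 0.0954, 0.0974]
eef_rot: [[-0.888, 0.46, -0.005], [0.46, 0.888, -0.0], [0.004, -0.002, -1.0]]
ft_force: [-0.2, 0.1, 0.1]
opening: 0.999
```

servo_tool --pt "0 0 0" --pt "0 0 0" --pt "0 0 0" --pt "0 0 0" --pt "0 0 0" --yaw '[0,0,0,0,0]' --gripper 1 --grip_force 80

```text
clock: 2.23
position: [0.4642, 0.0956, 0.1025]
eef_rot: [[-0.888, 0.46, 0.002], [0.46, 0.888, 0.0], [-0.002, 0.001, -1.0]]
ft_force: [1.2, -0.1, 0.3]
opening: 0.298
```

servo_tool --pt "0 0 0" --pt "0 0 0" --pt "0 0 0" --pt "0 0 0" --pt "0 0 0" --yaw '[0,0,0,0,0]'

```text
clock: 2.65
position: [0.4641, 0.0954, 0.1025]
eef_rot: [[-0.888, 0.46, 0.002], [0.46, 0.888, -0.0], [-0.002, 0.001, -1.0]]
ft_force: [-1.9, -2.4, 8.2]
opening: 0.242
```

The opening corresponds to about 21 mm, so the rib is held. Lifting gently.

servo_tool --pt "0 0 -0.004" --pt "0 0 -0.01" --pt "0 0 -0.015" --pt "0 0 -0.02" --pt "0 0 -0.02" --yaw '[0,0,0,0,0]'

```text
clock: 3.07
position: [0.4633, 0.0956, 0.1717]
eef_rot: [[-0.888, 0.46, -0.0], [0.46, 0.888, -0.0], [0.0, -0.0, -1.0]]
ft_force: [-0.3, 0.3, -3.9]
opening: 0.238
```

servo_tool --pt "0 0 -0.015" --pt "0 0 -0.01" --pt "0 0 -0.004" --pt "0 0 0" --pt "0 0 0" --yaw '[0,0,0,0,0]'

```text
clock: 3.48
position: [0.4634, 0.0955, 0.1987]
eef_rot: [[-0.888, 0.46, -0.001], [0.46, 0.888, -0.0], [0.001, -0.0, -1.0]]
ft_force: [0.1, 0.4, -3.6]
opening: 0.239
```

servo_tool --pt "-0.0029 -0.004 0" --pt "-0.0057 -0.008 0" --pt "-0.0086 -0.012 0" --pt "-0.0114 -0.016 0" --pt "-0.0143 -0.02 0" --yaw '[0,0,0,0,0]'

```text
clock: 3.9
position: [0.4739, 0.0216, 0.1988]
eef_rot: [[-0.888, 0.459, -0.001], [0.459, 0.888, 0.0], [0.001, -0.0, -1.0]]
ft_force: [0.0, 0.4, -3.4]
opening: 0.245
```

servo_tool --pt "-0.0143 -0.02 0" --pt "-0.0143 -0.02 0" --pt "-0.0143 -0.02 0" --pt "-0.0143 -0.02 0" --pt "-0.0143 -0.02 0" --yaw '[0,0,0,0,0]'

```text
clock: 4.32
position: [0.4912, -0.1012, 0.1987]
eef_rot: [[-0.888, 0.46, -0.001], [0.46, 0.888, 0.0], [0.001, -0.0, -1.0]]
ft_force: [0.7, 1.3, -3.3]
opening: 0.243
```

servo_tool --pt "-0.0143 -0.02 0" --pt "-0.0143 -0.02 0" --pt "-0.0143 -0.02 0" --pt "-0.0143 -0.02 0" --pt "-0.0143 -0.02 0" --yaw '[0,0,0,0,0]'

```text
clock: 4.73
position: [0.5086, -0.2229, 0.1986]
eef_rot: [[-0.888, 0.46, -0.001], [0.46, 0.888, 0.0], [0.001, -0.0, -1.0]]
ft_force: [0.2, 0.7, -4.0]
opening: 0.243
```

servo_tool --pt "-0.0143 -0.02 0" --pt "-0.0143 -0.02 0" --pt "-0.0143 -0.02 0" --pt "-0.0143 -0.02 0" --pt "-0.0143 -0.02 0" --yaw '[0,0,0,0,0]'

```text
clock: 5.15
position: [0.5259, -0.3446, 0.1984]
eef_rot: [[-0.888, 0.46, -0.001], [0.46, 0.888, 0.001], [0.001, -0.0, -1.0]]
ft_force: [0.2, 0.3, -4.5]
opening: 0.242
```

servo_tool --pt "-0.0114 -0.016 0" --pt "-0.0086 -0.012 0" --pt "-0.0057 -0.008 0" --pt "-0.0029 -0.004 0" --pt "0 0 0" --yaw '[0,0,0,0,0]'

```text
clock: 5.57
position: [0.5331, -0.3921, 0.1986]
eef_rot: [[-0.888, 0.461, -0.001], [0.461, 0.888, 0.0], [0.001, 0.0, -1.0]]
ft_force: [0.9, 0.4, -3.6]
opening: 0.242
```

servo_tool --pt "0 0 0" --pt "0 0 0" --pt "0 0 0" --pt "0 0 0" --pt "0 0 0" --yaw '[2,4,6,7,7]'

```text
clock: 5.98
position: [0.5336, -0.3903, 0.1994]
eef_rot: [[-0.592, 0.806, -0.0], [0.806, 0.592, 0.0], [0.0, -0.0, -1.0]]
ft_force: [-0.0, -0.2, -3.8]
opening: 0.244
```

servo_tool --pt "0 0 0" --pt "0 0 0" --pt "0 0 0" --pt "0 0 0" --pt "0 0 0" --yaw '[7,7,7,7,7]'

```text
clock: 6.4
position: [0.5336, -0.3902, 0.1995]
eef_rot: [[-0.023, 1.0, -0.0], [1.0, 0.023, 0.0], [0.0, -0.0, -1.0]]
ft_force: [-0.2, 0.1, -4.9]
opening: 0.244
```

servo_tool --pt "0 0 0" --pt "0 0 0" --pt "0 0 0" --pt "0 0 0" --pt "0 0 0" --yaw '[7,7,6,4,1.5]'

```text
clock: 6.82
position: [0.5336, -0.3902, 0.1994]
eef_rot: [[0.408, 0.913, -0.0], [0.913, -0.408, 0.0], [0.0, -0.0, -1.0]]
ft_force: [-0.4, 0.1, -3.9]
opening: 0.243
```

Run:
```python
from h import *
s=r.sense();print(s['position'],s['eef_rot'].round(3).tolist(),s['clock'],s['joint_positions'].round(3))
p,d,c=snap("top"); p2,d2,c2=snap("scene"); 
cv2.imwrite("pics/both2.png",cv2.convertScaleAbs(np.hstack([cv2.resize(p[80:260,420:600],(400,400)),cv2.resize(p2[150:370,60:280],(400,400))]),alpha=1.4))
print(proj(c2,[.537,-.416,.045]),proj(c,[.537,-.416,.045]))
# tin centre from scene view at rim height
h=cv2.cvtColor(cv2.imread("pics/scene0.png"),cv2.COLOR_BGR2HSV)
np.set_printoptions(suppress=True)
a=np.radians(157);X=np.array([np.cos(a),np.sin(a)]);Y=np.array([-X[1],X[0]])
for sx,sy in((1,1),(1,-1),(-1,-1),(-1,1)):
    q=np.array([.537,-.416])+sx*.085*X+sy*.06*Y
    print('corner top px',proj(c,[*q,.045]).round(0),'scene px',proj(c2,[*q,.045]).round(0))
```

```text
[ 0.53356632 -0.39022174  0.19942211] [[0.408, 0.913, -0.0], [0.913, -0.408, 0.0], [0.0, -0.0, -1.0]] 6.8167 [-0.748  0.347  1.287  0.     1.508 -0.327]
[[149.88388702 281.34000061]] [[477.66434787 167.97439194]]
corner top px [[491. 211.]] scene px [[139. 241.]]
corner top px [[441. 192.]] scene px [[191. 248.]]
corner top px [[464. 127.]] scene px [[162. 328.]]
corner top px [[513. 144.]] scene px [[104. 319.]]
```

View pics/both2.png

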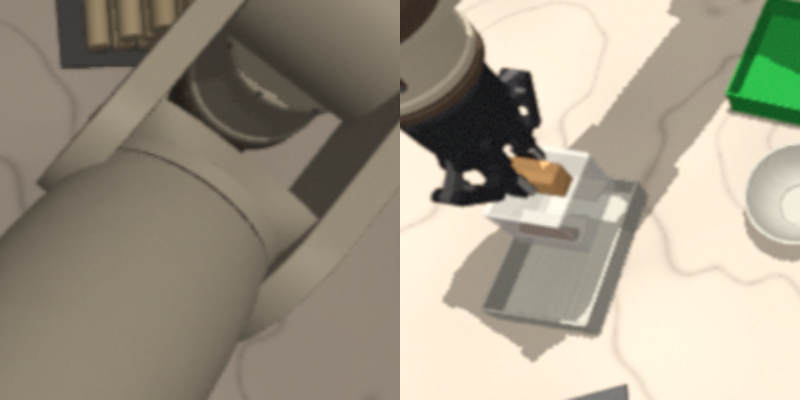

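The stick is still inside at crop (548,235), on the tool's +y side (away from the robot), and the caddy is over the tin. Centring and lowering.

servo_tool --pt "-0.002 0.002 0.005" --pt "-0.005 0.005 0.009" --pt "-0.005 0.005 0.01" --pt "-0.004 0.003 0.007" --pt "-0.001 0 0.003" --yaw '[0,0,0,0,0]'

```text
clock: 7.33
position: [0.5401, -0.4136, 0.1627]
eef_rot: [[0.405, 0.914, -0.002], [0.914, -0.405, 0.002], [0.001, -0.002, -1.0]]
ft_force: [0.4, -0.2, -4.0]
opening: 0.241
```

servo_tool --pt "0 0 0" --pt "0 -0.025 0" --pt "0 0.025 0" --pt "0 -0.025 0" --pt "0 0.025 0" --yaw '[0,0,0,0,0]'

```text
clock: 7.75
position: [0.5341, -0.4085, 0.1606]
eef_rot: [[0.405, 0.914, -0.01], [0.914, -0.405, 0.008], [0.004, -0.013, -1.0]]
ft_force: [-1.7, 1.0, -5.2]
opening: 0.243
```

servo_tool --pt "0 -0.025 0" --pt "0 0.025 0" --pt "0 -0.025 0" --pt "0 0.025 0" --pt "0 0 0" --yaw '[0,0,0,0,0]'

```text
clock: 8.17
position: [0.5411, -0.4127, 0.164]
eef_rot: [[0.405, 0.914, -0.001], [0.914, -0.405, 0.001], [0.001, -0.002, -1.0]]
ft_force: [2.6, -0.9, -2.4]
opening: 0.242
```

Run:
```python
from h import *
s=r.sense();print(s['position'],s['clock'])
p2,d2,c2=snap("scene"); p,d,c=snap("wrist")
cv2.imwrite("pics/both3.png",cv2.convertScaleAbs(np.hstack([cv2.resize(p2[180:360,70:230],(400,450)),cv2.resize(p,(400,450))]),alpha=1.3))
```

```text
[ 0.54111551 -0.41265675  0.16396516] 8.1667
```

View pics/both3.png

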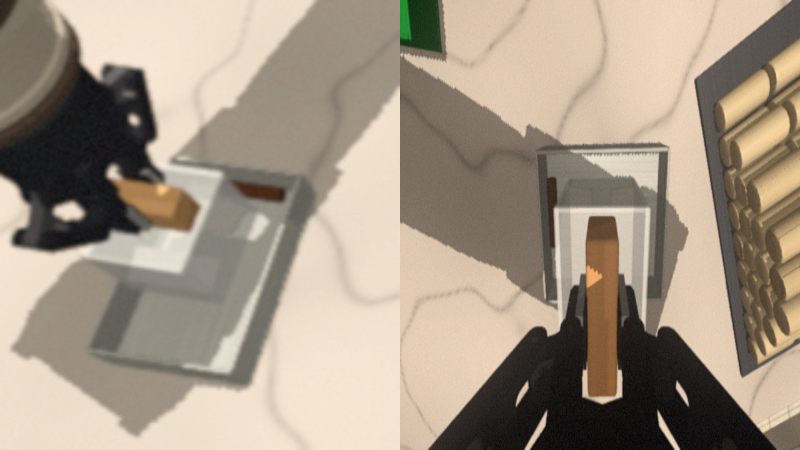

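The stick lies in the tin, at scene crop (260,190) and wrist crop (552,210), and the caddy is empty. Next I lift, move to free marble near (0.34,-0.43), and set the caddy down.

servo_tool --pt "0 0 -0.005" --pt "0 0 -0.015" --pt "0 0 -0.015" --pt "0 0 -0.005" --pt "0 0 0" --yaw '[0,0,0,0,0]'

```text
clock: 8.68
position: [0.5407, -0.4132, 0.2076]
eef_rot: [[0.405, 0.914, 0.002], [0.914, -0.405, -0.002], [-0.001, 0.003, -1.0]]
ft_force: [-0.1, 0.2, -4.3]
opening: 0.236
```

servo_tool --pt "-0.004 -0.0074 0" --pt "-0.008 -0.0148 0" --pt "-0.012 -0.022 0" --pt "-0.012 -0.022 0" --pt "-0.012 -0.022 0" --yaw '[0,0,0,0,0]'

```text
clock: 9.1
position: [0.4385, -0.4205, 0.2041]
eef_rot: [[0.405, 0.914, -0.001], [0.914, -0.405, 0.001], [0.001, -0.002, -1.0]]
ft_force: [-0.5, -0.7, -3.6]
opening: 0.238
```

servo_tool --pt "-0.012 -0.022 0" --pt "-0.012 -0.022 0" --pt "-0.012 -0.022 0" --pt "-0.008 -0.0148 0" --pt "-0.004 -0.0074 0" --yaw '[0,0,0,0,0]'

```text
clock: 9.52
position: [0.3378, -0.4289, 0.2046]
eef_rot: [[0.406, 0.914, -0.001], [0.914, -0.406, 0.001], [0.0, -0.001, -1.0]]
ft_force: [0.2, 0.4, -3.5]
opening: 0.239
```

servo_tool --pt "0 0 0.01" --pt "0 0 0.025" --pt "0 0 0.03" --pt "0 0 0.02" --pt "0 0 0.008" --yaw '[0,0,0,0,0]'

```text
clock: 9.93
position: [0.34, -0.4275, 0.1082]
eef_rot: [[0.405, 0.915, -0.002], [0.915, -0.405, 0.004], [0.003, -0.004, -1.0]]
ft_force: [-0.6, 0.9, -5.1]
opening: 0.239
```

servo_tool --pt "0 0 0" --pt "0 0 0" --pt "0 0 0.002" --pt "0 0 0" --pt "0 0 0" --yaw '[0,0,0,0,0]'

```text
clock: 10.35
position: [0.3405, -0.4295, 0.1112]
eef_rot: [[0.405, 0.914, 0.001], [0.914, -0.405, -0.001], [-0.001, 0.001, -1.0]]
ft_force: [-0.0, 0.4, -2.8]
opening: 0.241
```

servo_tool --pt "0 0 0.004" --pt "0 0 0.003" --pt "0 0 0.001" --pt "0 0 0" --pt "0 0 0" --yaw '[0,0,0,0,0]'

```text
clock: 10.77
position: [0.3403, -0.4292, 0.1026]
eef_rot: [[0.405, 0.914, 0.0], [0.914, -0.405, -0.0], [-0.0, 0.0, -1.0]]
ft_force: [-1.6, 2.1, 4.3]
opening: 0.242
```

servo_tool --pt "0 0 0.001" --pt "0 0 0" --pt "0 0 0" --pt "0 0 0" --pt "0 0 0" --yaw '[0,0,0,0,0]'

```text
clock: 11.18
position: [0.3403, -0.4293, 0.1026]
eef_rot: [[0.405, 0.914, 0.0], [0.914, -0.405, -0.001], [-0.001, 0.001, -1.0]]
ft_force: [-5.4, 7.1, 18.0]
opening: 0.239
```

Contact on the marble. I back off slightly, open, and retreat.

servo_tool --pt "0 0 -0.001" --pt "0 0 0" --pt "0 0 0" --pt "0 0 0" --pt "0 0 0" --yaw '[0,0,0,0,0]'

```text
clock: 11.6
position: [0.3403, -0.4292, 0.1026]
eef_rot: [[0.405, 0.914, 0.0], [0.914, -0.405, -0.0], [-0.0, 0.0, -1.0]]
ft_force: [-1.6, 3.6, 6.0]
opening: 0.239
```

servo_tool --pt "0 0 0" --pt "0 0 0" --pt "0 0 0" --pt "0 0 0" --pt "0 0 0" --yaw '[0,0,0,0,0]' --gripper 0

```text
clock: 12.02
position: [0.3403, -0.4292, 0.1022]
eef_rot: [[0.405, 0.914, -0.0], [0.914, -0.405, -0.0], [-0.0, -0.0, -1.0]]
ft_force: [-0.3, 0.5, -0.7]
opening: 0.932
```

servo_tool --pt "0 0 0" --pt "0 0 0" --pt "0 0 -0.005" --pt "0 0 -0.015" --pt "0 0 -0.02" --yaw '[0,0,0,0,0]'

```text
clock: 12.43
position: [0.3399, -0.4286, 0.142]
eef_rot: [[0.405, 0.914, -0.001], [0.914, -0.405, 0.002], [0.001, -0.002, -1.0]]
ft_force: [-0.4, -0.6, -0.2]
opening: 1.004
```

servo_tool --pt "0 0 -0.03" --pt "0 0 -0.03" --pt "0 0 -0.03" --pt "0 0 -0.02" --pt "0 0 -0.01" --yaw '[0,0,0,0,0]'

```text
clock: 12.85
position: [0.3406, -0.4296, 0.2658]
eef_rot: [[0.405, 0.914, 0.002], [0.914, -0.405, -0.003], [-0.002, 0.003, -1.0]]
ft_force: [-0.6, -0.6, 0.1]
opening: 0.991
```

Run:
```python
from h import *
s=r.sense();print(s['position'],s['clock'],s['ft_force'],s['opening'])
p,d,c=snap("scene"); cv2.imwrite("pics/end.png",cv2.convertScaleAbs(p,alpha=1.2))
```

```text
[ 0.34056192 -0.42960076  0.26577243] 12.85 [-0.64204678 -0.59563795  0.1024004 ] 0.9910405415800775
```

View pics/end.png

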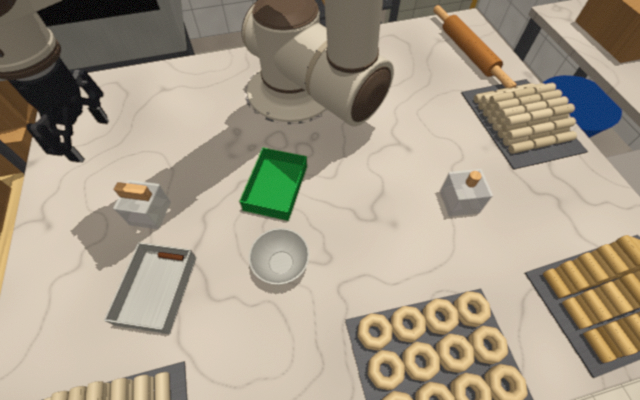

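The stick is in the tin at (171,256). The caddy stands upright at (137,203), clear of the tin, the gripper is free above it, and nothing else has moved.

```bash
python3 -c "
from workcell import r
print(r.hand_in())"
```

```text
the job is handed in; nothing more can be done
None
```

The cinnamon stick is in the grey steel tin, and I handed the job in at about 13 s of the 64 s allowed.

- **What I did:** I gripped the caddy by its rib, carried it level over the tin and shook it along its y until the stick dropped through the slot. I then stood it slot-down on bare marble near (0.34, -0.43), let go and raised the gripper clear.
- **Last checks:** The final picture shows the stick in the tin, against its robot-side wall. The empty caddy stands upright, clear of the tin. The spare, the green tin and the bowl look unmoved, and the tool force is close to zero.
- **Disagreements:** The two camera views put the tin about 7 mm apart. I aimed near the scene-camera estimate, and it made no difference to the drop. Setting the caddy down pressed up to about 20 N for a moment, so I eased off before opening the gripper.

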